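Lay a turned roller in the slotted cradle and snap the toggle clamp shut on it

ROBOT

A 6-joint arm with a two-finger parallel gripper is mounted at the origin on the work surface. World frame = base frame: x ahead of the robot, y to its left, z up, the work surface at z = 0. Lengths are in m, angles in rad, forces in N, time in s.
With the tool pointing down it reaches from about 0.375 to 0.975 m from the base axis. Payload 3.8 kg.
Tool frame: the origin (TCP) lies midway between the tips of the shut fingers; the grasp point (between the pads) lies 19 mm behind it; z points along the fingers, y is the direction in which the jaws open and shut (so a half turn about z gives the same grasp; the last joint's range is limited). The gripper opens to 85 mm and grips with 20 to 120 N. Pads are 22 mm wide; open, the fingers measure 114 mm over their backs; the gripper's body (76 mm by 85 mm) begins 54 mm behind the grasp point. The pads swing forward as they close: fully open they stand 13 mm farther back than shut.
Start: joints at [1.303, 0.264, 1.604, -0, 1.274, -0.037], TCP at [0.154, 0.657, 0.231] pointing down, gripper open.
Joint ranges: [-2.63, 2.63], [-0.94, 2.18], [0.31, 2.57], [-1.31, 4.45], [0, 2.66], [-2.55, 2.55]. Speed limits (rad/s): [2.57, 2.57, 3.14, 3.14, 3.14, 3.14].

INTERFACE

Orientations are given as a rotation vector (axis times angle).
In Python, from workcell import bot gives the robot as it stands.
- The arm moves only by the shell command python3 -m inch 'ROWS' [FORCE]. ROWS is JSON, a list of rows, each an object of numbers: "dx", "dy", "dz": the shift along the tool's x, y, z in m; "ax", "ay", "az": the turn, a rotation vector about the tool's x, y, z in degrees; "fingers": the opening, from -1 (shut) to 1 (fully open). A call has 1 to 20 rows; each row is the pose to reach, as a shift and turn from the pose measured when the call began, along the tool's axes at that moment; what a row does not reach only later rows make up. A row lasts 1/8 s, in which the tool goes at most 62.5 mm and 10.7 degrees, less where a joint would pass 70% of its speed; a pose out of reach is approached as far as the arm can. A call with a gripper value outside its range is refused whole. The fingers move at their own pace and stop on an object; FORCE is the grip in N (left out, the last holds). Time passes only in rows, so rows that repeat a pose let the fingers close. It gives the time, the measured TCP pose, the force and the opening at its end, in the units of the state.
- bot.read_state(): the state, without advancing time (a new reading comes with each control period).
- bot.read_camera(name): name is "scene" or "top" or "wrist"; returns (picture, depth): 400x640x3 uint8, blue, green, red; 400x640 float32, m along the optical axis (not along the pixel's ray), 0 where there is no reading.
- bot.get_calibration(name): a dict with "intrinsics" (3x3 intrinsics, pixels), "view" (4x4, takes a point from world to camera coordinates). Camera axes: x right, y down, z forward; pixel columns grow to the right and rows downward; lengths in m; the calibration is good to about 2 mm. A picture is of the moment at which its call begins: read the wrist's pose just before it. get_calibration takes no time and is no camera call; for the wrist camera it gives the pose at the moment of the call.
- bot.finish_job(): hands the job in, once; it reports no verdict.
Trained networks look in the newest picture that a camera, given by its name, has taken for a name from the list of things; names that differ only in an ending like _2 or _b are one class to them, and where a whole thing is asked for, a point or a joint stands for the part that bears it (a point fixed in the world has none). Each returns a list of dicts, best first, with "p" (0 to 1); they miss things now and then, are a little off and sometimes report something else, mostly with a low value. They report only what shows in the picture. A call takes as long as a camera call. They do not tell look-alikes from the thing itself.
- bot.masks_of(camera, thing): "region" (400x640 bool, what is visible of it) and "box" ([left, top, right, bottom] in pixels, round what is visible of it).
The state is a dict: "time": time; "q": joint angles; "joint_vel": joint speeds; "joint_torque": joint torques, N m; "tool_pos": TCP position; "tcp_rot": TCP orientation; "wrist_force": force on the tool from outside, world axes, zero at the start; "torque": the same for the moment, N m; "width": opening from 0.0 (shut) to 1.0 (fully open).
Only numpy, scipy, OpenCV 4.12 (cv2) and the standard library are available. Lean on these libraries where they do the work, as an engineer would, in place of code of your own. Each camera call takes 0.05 s, during which the arm holds its last target. There are 200 camera calls.

TASK

Take the thick aluminium roller from the wooden rack and lower it, without dropping it, into the two open slots of the clamping fixture until both journals rest on the slot bottoms. Then push the handle of its toggle clamp over and down until it snaps past centre and locks the roller under the clamp's foot, but never bear down on the clamp with more than 30 N. Leave the other shaft and everything else on the bench where it lies.

Things in the scene. Friction and masses are not known exactly. Their poses are not given: they have to be found in the camera images.
- fixture: Steel fixture fixed to the bench, placed anew each run. Origin: underside of its base plate, midway between the two slotted uprights. y runs along the axis of the seated roller towards the clamp and its handle, x across, z up. Plate 110 (x) by 310 (y -90 to 220), 16 high. Clamp on a riser block (y 113 to 209, x +-30, z to 74), its cheek plates to z 104 mm.
- cradle (a point): The roller's centre when seated, 56 mm above the fixture's origin; axes as the fixture's. Uprights: y 59 to 73 mm either side of it, 70 wide in x, tops 16 mm above this point. Each has a slot open at the top, centred on x = 0: 19 wide, floor 8 mm below this point, straight up to 8 mm above it, then flared at 45 degrees to 35 wide at the top.
- clamp_handle (a joint): Toggle clamp's handle, rad. 0 = open, handle 78 degrees up. Grows as it is pushed away from the roller and down, against 1 to 6 N of spring and friction. At about 1.65 the foot meets a seated roller and the push stiffens to some 8 N; dead centre 2.20: let go short of it, it backs off again; past it, it snaps by itself to a hard stop at 2.46 (locked, handle level).
- clamp_foot: Spring plunger with a 22 mm rubber foot at the end of the clamp's holding bar (stroke 9 mm); it comes down on the drum's top, 29 mm from its middle. Origin on the plunger's axis, 22 mm from the rubber face. Open, the bar stands nearly upright at fixture y 116 to 165, x +-11, up to z 198 mm, and the foot sticks out towards the roller to y 91 at z 173 to 197.
- roller_center (a point): Centre of the roller to clamp, the thicker of the two turned parts in the rack: aluminium drum 44 mm diameter, 104 long, steel shoulders 26 diameter (112 over both), a 16 mm steel journal at each end, 176 overall; both ends alike; 0.4 to 0.85 kg. x along its axis; it may be rolled about it. Starts level, axis 52 mm above the bench.
- journal_a (a point): Centre of the roller's journal at one end, on the axis 66 mm from the roller's centre (where the upright's slot takes it).
- journal_b (a point): The same at the other end, 66 mm from the centre.
- rack: Fixed wooden rack, origin under its middle. Base 150 by 180 by 12 mm; two notched boards 14 thick at x = +-67, 62 high, notches 22 wide with floor 44 mm up. Two parts lie along its x axis by their journals, 43 mm either side of its middle in y, axes 52 mm up; which is on which side changes. Between the boards there is free room round the drum.
- handle_pad (a point): Point of the face to push on the handle's black grip (26 wide, 92 long, 20 thick), 29 mm from its free end. y along the grip to the free end, z out of the face (push along -z). In fixture y, z (mm) as it swings: open 181, 241 (78 deg up); 226, 230 (52); 238, 213 (38); 243, 190 (26); 246, 176 (20); 247, 167 (17); 251, 147 (8, dead centre); locked 254, 128 (level).
- spindle: The other, thinner turned part in the rack (bystander): stepped steel shaft, 28 mm at its thickest, 176 long; origin on its axis at its middle.
Things that resemble listed ones, but are neither listed nor needed, are in the scene too. What is shaped like the part that bears roller_center but turquoise is not meant.

How it is judged:
By the outcome, as a careful person would: the job done as asked, in the order asked, and still so for the second after the job is handed in, with the robot touching nothing.
It also fails if it takes over 54 s, if anything falls off the work surface, if the arm or the gripper's body presses on something with over 40 N, if the wrist force passes 120 N, or if a joint passes its speed limit or range.

## Working session

There is one attempt and no reset: what is moved stays moved. The work goes in short steps, Python scripts to look and compute and a shell command to move; the robot and the scene stay as the last step left them, time stands still between calls to the robot, and variables do not carry over. Pictures are saved under pics/ and viewed, about 8 in all and at most 12, crops included, and the job is handed in when it is done.

```bash
ls; mkdir -p pics
cat > h.py <<'E'
import numpy as np, cv2
from scipy.spatial.transform import Rotation as R
from workcell import bot
def cloud(cam):
    img,d=bot.read_camera(cam); c=bot.get_calibration(cam); K=np.array(c["intrinsics"]); V=np.array(c["view"])
    v,u=np.mgrid[:400,:640]; P=np.stack([(u-K[0,2])/K[0,0]*d,(v-K[1,2])/K[1,1]*d,d],-1)
    W=(P-V[:3,3])@V[:3,:3]
    W[d==0]=np.nan
    return img,W
def proj(cam,p):
    c=bot.get_calibration(cam); q=np.array(c["view"])@np.r_[p,1]; q=np.array(c["intrinsics"])@q[:3]; return q[:2]/q[2]
E
python3 - <<'E'
from h import *
print(bot.read_state())
for cam in ["top","scene"]:
    img,W=cloud(cam); np.savez(f"{cam}.npz",img=img,W=W)
    cv2.imwrite(f"pics/{cam}0.png",img)
    for t in ["roller_center","rack","fixture","spindle","clamp_handle","clamp_foot"]:
        for m in bot.masks_of(cam,t)[:3]:
            w=W[m["region"]]; print(cam,t,round(m["p"],2),np.round(m["box"]),m["region"].sum(),np.nanmedian(w,0).round(3),np.nanmax(w,0).round(3))
E
```

```text
pics
{'time': 0.0, 'q': array([ 1.30310247e+00,  2.64764577e-01,  1.60534337e+00, -1.73117117e-06,
        1.27370011e+00, -3.68717511e-02]), 'joint_vel': array([ 0.00101139,  0.00102986, -0.00144933, -0.00187222,  0.00087414,
        0.00170725]), 'joint_torque': array([-8.15165322e-05, -5.15097892e+01, -3.67324662e+01,  2.14053603e-04,
        1.27285451e-02, -6.36932374e-07]), 'tool_pos': array([0.15421952, 0.65641148, 0.22997087]), 'tcp_rot': array([-0.36173063, -3.12035933,  0.00343969]), 'wrist_force': array([-0.16154851,  0.79569565,  1.17157931]), 'torque': array([-0.01194457, -0.0358998 ,  0.00232947]), 'width': 1.0019249515805584}
top roller_center 0.9 [423. 188. 448. 230.] 459 [ 0.427 -0.523  0.04 ] [ 0.501 -0.488  0.052]
top roller_center 0.78 [341. 162. 366. 215.] 608 [ 0.483 -0.249  0.068] [ 0.571 -0.22   0.081]
top roller_center 0.62 [359. 246. 393. 291.] 607 [ 0.232 -0.322  0.038] [ 0.305 -0.271  0.052]
top rack 0.65 [333. 163. 398. 221.] 1651 [ 0.48  -0.3    0.015] [ 0.562 -0.191  0.074]
top fixture 0.7 [194. 146. 300. 197.] 3524 [0.514 0.069 0.02 ] [0.611 0.259 0.27
[... 208 characters left out ...]
8. 240. 165.] 46 [0.522 0.097 0.192] [0.577 0.13  0.199]
scene roller_center 0.85 [265. 154. 306. 180.] 439 [ 0.238 -0.315  0.036] [ 0.307 -0.268  0.051]
scene roller_center 0.69 [260. 207. 295. 250.] 575 [ 0.493 -0.243  0.068] [ 0.569 -0.215  0.079]
scene roller_center 0.57 [183. 181. 230. 211.] 557 [ 0.432 -0.517  0.035] [ 0.503 -0.477  0.048]
scene fixture 0.83 [320. 234. 442. 301.] 4347 [0.535 0.093 0.02 ] [0.58  0.241 0.273]
scene spindle 0.93 [238. 191. 275. 239.] 349 [ 0.467 -0.329  0.061] [ 0.55  -0.302  0.071]
scene clamp_handle 0.64 [393. 243. 404. 247.] 54 [0.524 0.105 0.192] [0.532 0.12  0.201]
scene clamp_foot 0.55 [392. 239. 403. 245.] 52 [0.525 0.103 0.192] [0.532 0.119 0.201]
```

Run:
```python
from h import *
a=np.load("top.npz"); s=np.load("scene.npz")
c1=cv2.resize(a["img"][140:300,180:450],None,fx=2.9,fy=2.9,interpolation=2)[:, :783]
cv2.imwrite("pics/topcrop.png",c1)
c2=cv2.resize(s["img"][140:310,170:470],None,fx=2.6,fy=2.6,interpolation=2)
cv2.imwrite("pics/scenecrop.png",c2)
def rect(pts): 
    r=cv2.minAreaRect(pts[:,:2].astype(np.float32)); return np.round(r[0],4),np.round(r[1],4),round(r[2],1)
for cam,d in (("top",a),("scene",s)):
    W=d["W"]; x,y,z=np.moveaxis(W,-1,0)
    # roller in rack
    m=(abs(x-.49)<.12)&(abs(y+.25)<.045)&(z>.05)&(z<.085)
    print(cam,"rollerzone",m.sum(),rect(W[m]))
    # fixture plate
    m=(abs(x-.53)<.12)&(y>-.15)&(y<.3)&(z>.011)&(z<.02); print("plate",m.sum(),rect(W[m]))
    m=(abs(x-.53)<.12)&(y>-.15)&(y<.3)&(z>.064)&(z<.08); print("tops",m.sum(),rect(W[m]))
    m=(abs(x-.53)<.12)&(y>-.15)&(y<.3)&(z>.12); print("handle",m.sum(),rect(W[m]))
```

```text
top rollerzone 787 (array([ 0.4853, -0.2504]), array([0.1723, 0.0874]), 0.1)
plate 1570 (array([0.5379, 0.0892]), array([0.4226, 0.2224]), 82.1)
tops 368 (array([0.5223, 0.0642]), array([0.2811, 0.0705]), 89.0)
handle 396 (array([0.5229, 0.1445]), array([0.1123, 0.0262]), 89.1)
scene rollerzone 801 (array([ 0.4811, -0.2499]), array([0.0892, 0.1762]), 89.8)
plate 1996 (array([0.4946, 0.066 ]), array([0.31  , 0.1655]), 89.0)
tops 438 (array([0.5218, 0.0685]), array([0.2823, 0.0715]), 88.6)
handle 576 (array([0.5233, 0.1484]), array([0.1118, 0.0278]), 89.3)
```

View pics/topcrop.png

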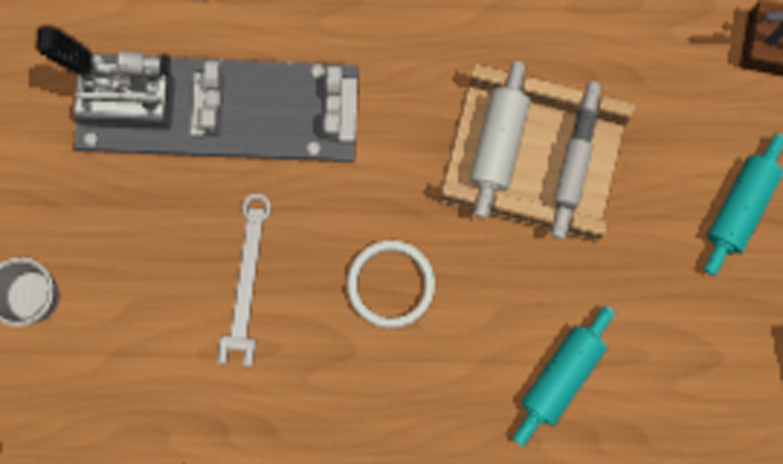

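View pics/scenecrop.png

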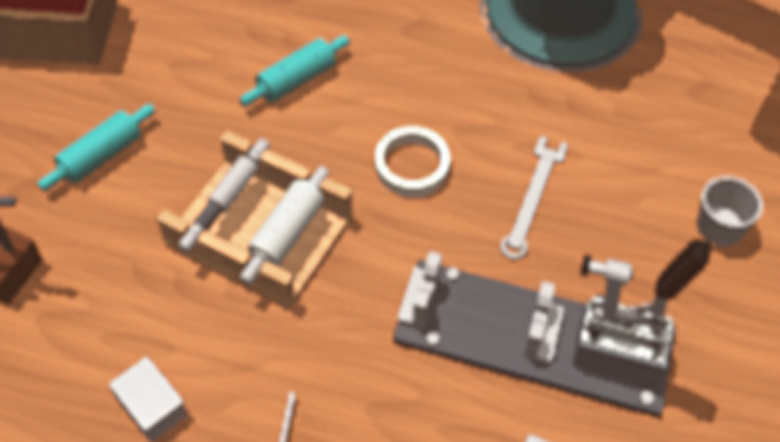

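Candidates in the top picture are the silver thick roller at (352,189), the thin spindle at (378,195), and turquoise look-alikes at (436,209) and (376,268). By the description, I choose the silver thick one at (352,189). The close wrist look will confirm that choice.

```bash
cat >> h.py <<'E'
def go(p,yaw,rot=None):
    """deltas in tool axes to TCP p, tool down, tool-y at world yaw (deg)"""
    s=bot.read_state(); C=R.from_rotvec(s["tcp_rot"]); t=np.radians(yaw)
    y=np.array([np.cos(t),np.sin(t),0]); z=np.array([0,0,-1.]); T=R.from_matrix(np.c_[np.cross(y,z),y,z])
    print("d(mm)",(C.inv().apply(np.array(p)-s["tool_pos"])*1000).round(1),"rotvec deg",np.degrees((C.inv()*T).as_rotvec()).round(1))
def axis_fit(P):
    """centre & yaw of a horizontal elongated cloud"""
    c=np.median(P,0); 
    vx,vy,x0,y0=cv2.fitLine(P[:,:2].astype(np.float32),cv2.DIST_HUBER,0,.01,.01).ravel()
    t=(P[:,:2]-[x0,y0])@[vx,vy]; lo,hi=np.percentile(t,[.5,99.5]); m=np.array([x0,y0])+(lo+hi)/2*np.array([vx,vy])
    return m.round(4),round(np.degrees(np.arctan2(vy,vx)),1),round(hi-lo,4)
E
python3 - <<'E'
from h import *
for cam in ["top","scene"]:
    bot.read_camera(cam); W=np.load(cam+".npz")["W"]
    for m in bot.masks_of(cam,"roller_center"):
        P=W[m["region"]]; P=P[~np.isnan(P[:,0])]
        P=P[P[:,2]>np.median(P[:,2])-.012]
        print(cam,round(m["p"],2),axis_fit(P),np.median(P[:,2]).round(3))
    x,y,z=np.moveaxis(W,-1,0)
    m=(abs(x-.53)<.12)&(y>-.15)&(y<.1)&(z>.067)&(z<.08); P=W[m]
    for k in (P[:,1]<0,P[:,1]>0): print("upright",k.sum(),cv2.minAreaRect(P[k][:,:2].astype(np.float32)))
go([.483,-.25,.25],-103)
E
```

```text
top 0.89 (array([ 0.4254, -0.5237]), np.float32(-28.2), np.float64(0.1684)) 0.039
top 0.77 (array([ 0.4832, -0.2499]), np.float32(-12.9), np.float64(0.1681)) 0.069
top 0.73 (array([ 0.2344, -0.3243]), np.float32(-35.0), np.float64(0.1647)) 0.04
upright 65 ((0.521259069442749, -0.0693448856472969), (0.013725800439715385, 0.06817195564508438), 88.4225082397461)
upright 60 ((0.5223175287246704, 0.061461009085178375), (0.013013184070587158, 0.07053202390670776), 88.70685577392578)
scene 0.98 (array([ 0.4852, -0.2433]), np.float32(-13.4), np.float64(0.1692)) 0.069
scene 0.76 (array([ 0.2354, -0.3147]), np.float32(-35.0), np.float64(0.1686)) 0.039
scene 0.59 (array([ 0.4258, -0.5159]), np.float32(-28.9), np.float64(0.1713)) 0.038
upright 75 ((0.5184818506240845, -0.06535790860652924), (0.014339009299874306, 0.07125141471624374), 88.78032684326172)
upright 73 ((0.5217869877815247, 0.06643950194120407), (0.013685916550457478, 0.07148993760347366), 88.924560546875)
d(mm) [-527.3 -807.9  -18.7] rotvec deg [  0.   -0.  179.8]
```

```bash
python3 -m inch '[{"dx":-0.06,"dy":-0.04,"dz":-0.03,"az":10,"fingers":0.8},{"dx":-0.11,"dy":-0.075,"dz":-0.05,"az":20,"fingers":0.8},{"dx":-0.16,"dy":-0.11,"dz":-0.07,"az":30,"fingers":0.8},{"dx":-0.21,"dy":-0.14,"dz":-0.09,"az":40,"fingers":0.8},{"dx":-0.26,"dy":-0.17,"dz":-0.11,"az":50,"fingers":0.8},{"dx":-0.31,"dy":-0.2,"dz":-0.12,"az":60,"fingers":0.8},{"dx":-0.36,"dy":-0.23,"dz":-0.12,"az":70,"fingers":0.8},{"dx":-0.375,"dy":-0.29,"dz":-0.12,"az":80,"fingers":0.8},{"dx":-0.39,"dy":-0.35,"dz":-0.12,"az":90,"fingers":0.8},{"dx":-0.4,"dy":-0.4,"dz":-0.12,"az":100,"fingers":0.8},{"dx":-0.415,"dy":-0.46,"dz":-0.12,"az":110,"fingers":0.8},{"dx":-0.425,"dy":-0.52,"dz":-0.12,"az":120,"fingers":0.8},{"dx":-0.44,"dy":-0.57,"dz":-0.12,"az":130,"fingers":0.8},{"dx":-0.46,"dy":-0.62,"dz":-0.1,"az":140,"fingers":0.8},{"dx":-0.48,"dy":-0.67,"dz":-0.08,"az":150,"fingers":0.8},{"dx":-0.5,"dy":-0.72,"dz":-0.06,"az":160,"fingers":0.8},{"dx":-0.515,"dy":-0.765,"dz":-0.04,"az":170,"fingers":0.8},{"dx":-0.527,"dy":-0.808,"dz":-0.02,"az":180,"fingers":0.8},{"dx":-0.527,"dy":-0.808,"dz":-0.02,"az":180,"fingers":0.8}]' 60
```

```text
invalid input at $[0]: expected keys dx, dy, dz, ax, ay, az, fingers
```

Run:
```python
from h import *
img,W=cloud("wrist"); cv2.imwrite("pics/w1.png",img)
for m in bot.masks_of("wrist","roller_center"):
    P=W[m["region"]]; P=P[~np.isnan(P[:,0])]; zt=np.percentile(P[:,2],98)
    print(round(m["p"],2),m["box"],zt,axis_fit(P[P[:,2]>.045]))
    Q=P[P[:,2]>zt-.006]; print(axis_fit(Q))
s=bot.read_state(); print(s["q"],s["wrist_force"],s["width"])
go([.483,-.248,.2],-103)
```

```text
[ 1.30311717e+00  2.63880259e-01  1.60399966e+00 -8.35654209e-06
  1.27372742e+00 -3.68455791e-02] [ 0.61598637  0.43280194 -0.4253403 ] 0.9995416045839002
d(mm) [-527.  -805.9   31.3] rotvec deg [  0.    0.  179.8]
```

View pics/w1.png

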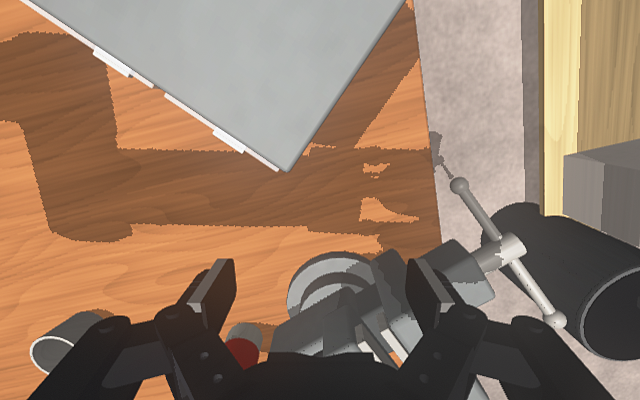

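The move was refused because every row needs all seven keys. The wrist view shows only the start area: a vice below the fingers at (430,310) and a grey box at (230,80). I'll check for tall obstacles along the path before moving.

Run:
```python
from h import *
for cam in ("top","scene"):
    W=np.load(cam+".npz")["W"]; x,y,z=np.moveaxis(W,-1,0)
    g={}
    for p in W[(z>.12)&(z<.6)&(x>.1)&(x<.8)&(y>-.5)&(y<.9)]: k=tuple((p[:2]//.1/10).round(1)); g[k]=max(g.get(k,0),round(float(p[2]),2))
    print(cam,sorted(g.items()))
```

```text
top [((np.float64(0.1), np.float64(-0.1)), 0.26), ((np.float64(0.1), np.float64(0.0)), 0.26), ((np.float64(0.1), np.float64(0.5)), 0.35), ((np.float64(0.1), np.float64(0.6)), 0.35), ((np.float64(0.2), np.float64(0.6)), 0.19), ((np.float64(0.2), np.float64(0.7)), 0.19), ((np.float64(0.3), np.float64(0.4)), 0.18), ((np.float64(0.3), np.float64(0.5)), 0.18), ((np.float64(0.3), np.float64(0.6)), 0.19), ((np.float64(0.3), np.float64(0.7)), 0.18), ((np.float64(0.4), np.float64(0.4)), 0.17), ((np.float64(0.4), np.float64(0.5)), 0.14), ((np.float64(0.5), np.float64(0.0)), 0.2), ((np.float64(0.5), np.float64(0.1)), 0.27), ((np.float64(0.5), np.float64(0.2)), 0.26)]
scene [((np.float64(0.1), np.float64(-0.1)), 0.27), ((np.float64(0.1), np.float64(0.0)), 0.28), ((np.float64(0.1), np.float64(0.4)), 0.6), ((np.float64(0.1), np.float64(0.5)), 0.6), ((np.float64(0.1), np.float64(0.6)), 0.41), ((np.float64(0.1), np.float64(0.7)), 0.27), ((np.float64(0.2), np.float64(0.6)), 0.19), ((np.float64(0.2), np.float64(0.7)), 0.19), ((np.float64(0.3), np.float64(0.4)), 0.18), ((np.float64(0.3), np.float64(0.5)), 0.18), ((np.float64(0.3), np.float64(0.6)), 0.19), ((np.float64(0.3), np.float64(0.7)), 0.19), ((np.float64(0.4), np.float64(0.4)), 0.17), ((np.float64(0.4), np.float64(0.5)), 0.15), ((np.float64(0.5), np.float64(0.0)), 0.2), ((np.float64(0.5), np.float64(0.1)), 0.27), ((np.float64(0.5), np.float64(0.2)), 0.27)]
```

Obstacles along the way reach z 0.19 m, with the arm itself at x 0.1–0.2. I'll rise first, then travel.

```bash
python3 -m inch '[{"dx":0,"dy":0,"dz":-0.06,"ax":0,"ay":0,"az":0,"fingers":0.8},{"dx":-0.05,"dy":-0.03,"dz":-0.1,"ax":0,"ay":0,"az":10,"fingers":0.8},{"dx":-0.1,"dy":-0.065,"dz":-0.12,"ax":0,"ay":0,"az":20,"fingers":0.8},{"dx":-0.15,"dy":-0.1,"dz":-0.12,"ax":0,"ay":0,"az":30,"fingers":0.8},{"dx":-0.2,"dy":-0.13,"dz":-0.12,"ax":0,"ay":0,"az":40,"fingers":0.8},{"dx":-0.25,"dy":-0.165,"dz":-0.12,"ax":0,"ay":0,"az":50,"fingers":0.8},{"dx":-0.3,"dy":-0.2,"dz":-0.12,"ax":0,"ay":0,"az":60,"fingers":0.8},{"dx":-0.36,"dy":-0.23,"dz":-0.12,"ax":0,"ay":0,"az":70,"fingers":0.8},{"dx":-0.375,"dy":-0.29,"dz":-0.12,"ax":0,"ay":0,"az":80,"fingers":0.8},{"dx":-0.39,"dy":-0.35,"dz":-0.12,"ax":0,"ay":0,"az":90,"fingers":0.8},{"dx":-0.4,"dy":-0.4,"dz":-0.12,"ax":0,"ay":0,"az":100,"fingers":0.8},{"dx":-0.415,"dy":-0.46,"dz":-0.12,"ax":0,"ay":0,"az":110,"fingers":0.8},{"dx":-0.425,"dy":-0.52,"dz":-0.12,"ax":0,"ay":0,"az":120,"fingers":0.8},{"dx":-0.44,"dy":-0.57,"dz":-0.12,"ax":0,"ay":0,"az":130,"fingers":0.8},{"dx":-0.46,"dy":-0.62,"dz":-0.1,"ax":0,"ay":0,"az":140,"fingers":0.8},{"dx":-0.48,"dy":-0.67,"dz":-0.08,"ax":0,"ay":0,"az":150,"fingers":0.8},{"dx":-0.5,"dy":-0.72,"dz":-0.06,"ax":0,"ay":0,"az":160,"fingers":0.8},{"dx":-0.515,"dy":-0.765,"dz":-0.04,"ax":0,"ay":0,"az":170,"fingers":0.8},{"dx":-0.527,"dy":-0.807,"dz":-0.02,"ax":0,"ay":0,"az":179.8,"fingers":0.8},{"dx":-0.527,"dy":-0.807,"dz":-0.02,"ax":0,"ay":0,"az":179.8,"fingers":0.8}]' 60
```

```text
time: 3.5
tool_pos: [0.4814, -0.2511, 0.2489]
tcp_rot: [-3.12, 0.363, 0.006]
wrist_force: [-0.1, -0.4, -0.8]
width: 0.904
```

Run:
```python
from h import *
img,W=cloud("wrist"); cv2.imwrite("pics/w2.png",img)
for m in bot.masks_of("wrist","roller_center"):
    P=W[m["region"]]; P=P[~np.isnan(P[:,0])]; zt=np.percentile(P[:,2],98)
    print(round(m["p"],2),m["box"],zt,axis_fit(P[P[:,2]>.045]))
    Q=P[P[:,2]>zt-.006]; print(axis_fit(Q))
s=bot.read_state(); print(s["q"],s["wrist_force"],s["width"])
go([.483,-.248,.2],-103)
```

```text
0.86 [373.3, 301.6, 411.6, 365.0] 0.04529526442182465 (array([ 0.3417, -0.2952]), np.float32(6.0), np.float64(0.2956))
(array([ 0.303 , -0.3434]), np.float32(-24.4), np.float64(0.2427))
0.83 [506.0, 92.9, 584.7, 231.4] 0.045518792244163685 (array([ 0.4265, -0.5212]), np.float32(-28.1), np.float64(0.1))
(array([ 0.428 , -0.5184]), np.float32(-27.4), np.float64(0.1021))
0.57 [298.1, 95.7, 337.6, 251.6] 0.07585393156456105 (array([ 0.4859, -0.2471]), np.float32(-12.9), np.float64(0.1714))
(array([ 0.4851, -0.2468]), np.float32(-12.9), np.float64(0.1027))
[-5.22686002e-01  2.39981352e-03  1.86169460e+00  5.40174793e-04
  1.27852021e+00  1.27526386e+00] [-0.269717    0.50918934  0.53875844] 0.900897514039424
d(mm) [ 0.2 -1.1 51.1] rotvec deg [-0.  0. -0.]
```

View pics/w2.png

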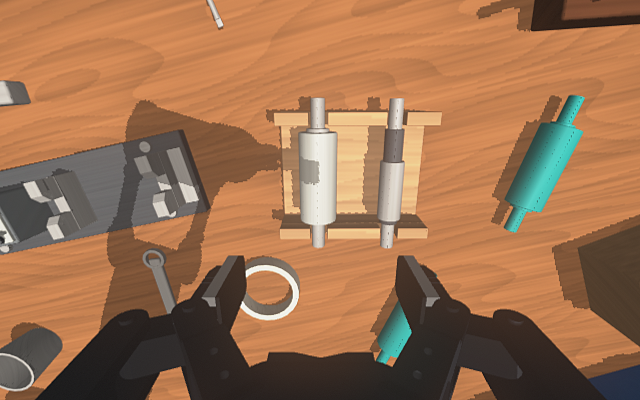

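The thick silver roller stands clearly at (318,175), and the spindle at (390,175), so the choice is confirmed. I'll descend and grip.

```bash
python3 -m inch '[{"dx":0.002,"dy":-0.002,"dz":0.05,"ax":0,"ay":0,"az":0,"fingers":0.8},{"dx":0.002,"dy":-0.002,"dz":0.1,"ax":0,"ay":0,"az":0,"fingers":0.8},{"dx":0.002,"dy":-0.002,"dz":0.15,"ax":0,"ay":0,"az":0,"fingers":0.8},{"dx":0.002,"dy":-0.002,"dz":0.185,"ax":0,"ay":0,"az":0,"fingers":0.8},{"dx":0.002,"dy":-0.002,"dz":0.21,"ax":0,"ay":0,"az":0,"fingers":0.8},{"dx":0.002,"dy":-0.002,"dz":0.219,"ax":0,"ay":0,"az":0,"fingers":0.8},{"dx":0.002,"dy":-0.002,"dz":0.219,"ax":0,"ay":0,"az":0,"fingers":0.8},{"dx":0.002,"dy":-0.002,"dz":0.219,"ax":0,"ay":0,"az":0,"fingers":-0.3},{"dx":0.002,"dy":-0.002,"dz":0.219,"ax":0,"ay":0,"az":0,"fingers":-0.3},{"dx":0.002,"dy":-0.002,"dz":0.219,"ax":0,"ay":0,"az":0,"fingers":-0.3},{"dx":0.002,"dy":-0.002,"dz":0.219,"ax":0,"ay":0,"az":0,"fingers":-0.3},{"dx":0.002,"dy":-0.002,"dz":0.219,"ax":0,"ay":0,"az":0,"fingers":-0.3},{"dx":0.002,"dy":-0.002,"dz":0.219,"ax":0,"ay":0,"az":0,"fingers":-0.3}]' 70
```

```text
time: 5.22
tool_pos: [0.4862, -0.2477, 0.034]
tcp_rot: [-3.121, 0.356, -0.003]
wrist_force: [-0.7, 2.2, 5.9]
width: 0.495
```

```bash
python3 -m inch '[{"dx":0,"dy":0,"dz":0,"ax":0,"ay":0,"az":0,"fingers":-1},{"dx":0,"dy":0,"dz":-0.02,"ax":0,"ay":0,"az":0,"fingers":-1},{"dx":0,"dy":0,"dz":-0.06,"ax":0,"ay":0,"az":0,"fingers":-1},{"dx":0,"dy":0,"dz":-0.11,"ax":0,"ay":0,"az":0,"fingers":-1},{"dx":0,"dy":0,"dz":-0.15,"ax":0,"ay":0,"az":0,"fingers":-1},{"dx":0,"dy":0,"dz":-0.17,"ax":0,"ay":0,"az":0,"fingers":-1},{"dx":0,"dy":0,"dz":-0.17,"ax":0,"ay":0,"az":0,"fingers":-1}]' 70
python3 - <<'E'
from h import *
s=bot.read_state(); print(s["q"],s["wrist_force"],s["torque"])
img,W=cloud("wrist"); cv2.imwrite("pics/w3.png",img)
T=s["tool_pos"];C=R.from_rotvec(s["tcp_rot"])
for m in bot.masks_of("wrist","roller_center"):
    P=W[m["region"]]; P=P[~np.isnan(P[:,0])]
    print(m["p"],m["box"],m["region"].sum(),axis_fit(P),np.nanpercentile(P[:,2],[50,98]))
    L=C.inv().apply(P-T); print("tool frame med,min,max",np.median(L,0).round(4),np.percentile(L,1,0).round(4),np.percentile(L,99,0).round(4))
go([.521,-.002,.16],-1.1)
E
```

```text
time: 6.1
tool_pos: [0.4867, -0.2484, 0.2056]
tcp_rot: [3.12, -0.357, 0.008]
wrist_force: [0.7, -0.1, -4.8]
width: 0.493
[-5.18251679e-01  3.54944962e-02  1.91308080e+00  1.26565360e-03
  1.18767710e+00  1.27972014e+00] [ 0.70507915 -0.11622714 -4.82711132] [ 0.01795124 -0.01494896 -0.00264411]
0.67 [269.9, 91.2, 371.1, 359.4] 20063 (array([ 0.5122, -0.2535]), np.float32(-13.1), np.float64(0.1149)) [0.23938406 0.24414855]
tool frame med,min,max [ 0.0276 -0.0009 -0.0336] [-0.0282 -0.0209 -0.0386] [ 0.0827  0.0193 -0.0116]
0.6 [530.3, 97.1, 622.2, 249.5] 6241 (array([ 0.4275, -0.515 ]), np.float32(-28.7), np.float64(0.1723)) [0.03244454 0.04206847]
tool frame med,min,max [0.0077 0.2719 0.1733] [-0.081   0.2491  0.1634] [0.0816 0.3293 0.2085]
0.44 [416.3, 354.5, 430.3, 372.6] 135 (array([ 0.2238, -0.3236]), np.float32(-4.4), np.float64(0.0348)) [0.0414888  0.04316548]
tool frame med,min,max [-0.2361  0.1316  0.1629] [-0.2569  0.1258  0.1611] [-0.2232  0.1398  0.1671]
d(mm) [ -20.1 -247.1   42.8] rotvec deg [-1.000e-01 -1.000e-01 -1.019e+02]
```

View pics/w3.png

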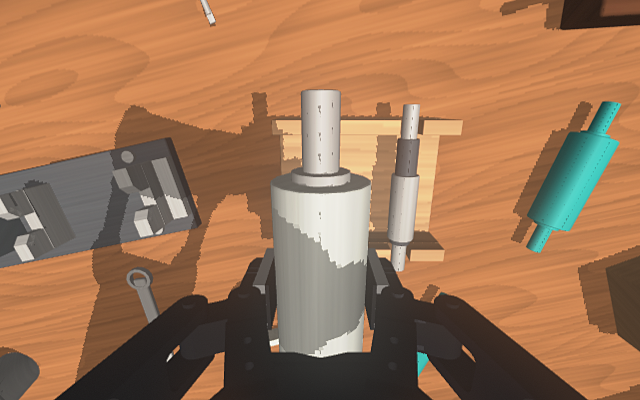

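```bash
python3 -m inch '[{"dx":0,"dy":-0.01,"dz":0,"ax":0,"ay":0,"az":-10,"fingers":-1},{"dx":0,"dy":-0.02,"dz":0,"ax":0,"ay":0,"az":-20,"fingers":-1},{"dx":0,"dy":-0.03,"dz":0,"ax":0,"ay":0,"az":-30,"fingers":-1},{"dx":0,"dy":-0.04,"dz":0,"ax":0,"ay":0,"az":-40,"fingers":-1},{"dx":-0.005,"dy":-0.05,"dz":0,"ax":0,"ay":0,"az":-50,"fingers":-1},{"dx":-0.005,"dy":-0.06,"dz":0,"ax":0,"ay":0,"az":-60,"fingers":-1},{"dx":-0.005,"dy":-0.08,"dz":0,"ax":0,"ay":0,"az":-70,"fingers":-1},{"dx":-0.01,"dy":-0.09,"dz":0,"ax":0,"ay":0,"az":-80,"fingers":-1},{"dx":-0.01,"dy":-0.1,"dz":0,"ax":0,"ay":0,"az":-90,"fingers":-1},{"dx":-0.01,"dy":-0.11,"dz":0.02,"ax":0,"ay":0,"az":-98,"fingers":-1},{"dx":-0.01,"dy":-0.12,"dz":0.05,"ax":0,"ay":0,"az":-102,"fingers":-1},{"dx":-0.01,"dy":-0.13,"dz":0.075,"ax":0,"ay":0,"az":-102,"fingers":-1},{"dx":-0.01,"dy":-0.15,"dz":0.09,"ax":0,"ay":0,"az":-102,"fingers":-1},{"dx":-0.015,"dy":-0.18,"dz":0.093,"ax":0,"ay":0,"az":-102,"fingers":-1},{"dx":-0.015,"dy":-0.18,"dz":0.093,"ax":0,"ay":0,"az":-102,"fingers":-1}]' 70
python3 - <<'E'
from h import *
s=bot.read_state(); print(s["q"])
V=np.array(bot.get_calibration("wrist")["view"]); cp=-V[:3,:3].T@V[:3,3]
T=s["tool_pos"];C=R.from_rotvec(s["tcp_rot"]); print("cam in tool",C.inv().apply(cp-T).round(3))
img,W=cloud("wrist"); cv2.imwrite("pics/w4.png",img); np.savez("w4.npz",img=img,W=W)
L=C.inv().apply((W-T).reshape(-1,3)).reshape(400,640,3)
a,b,c=np.moveaxis(L,-1,0)
# held roller
k=(abs(b)<.03)&(c<-.0)&(c>-.045)&(a>-.02)&(a<.1)
for lo in np.arange(0,.092,.006):
    q=k&(a>lo)&(a<lo+.006); print(round(lo,3),q.sum(), L[q][:,2].min().round(4) if q.sum() else '', np.percentile(L[q][:,1],[2,98]).round(4) if q.sum() else '')
q=k&(c<-.030); print("drum end",np.percentile(a[q],[98,99.8]))
q=k&(c<-.02); print("journal end",np.percentile(a[q],[99,99.9]))
m=(abs(W[...,0]-.521)<.05)&(W[...,2]>.066)&(W[...,2]<.078)&(W[...,1]<.11)
for kk in (W[...,1]<0,W[...,1]>0):
    P=W[m&kk]; print("upright",len(P), cv2.minAreaRect(P[:,:2].astype(np.float32)) if len(P) else '')
go([.521,-.002,.11],-1.1)
E
```

```text
time: 8.07
tool_pos: [0.5085, -0.0666, 0.1067]
tcp_rot: [-2.235, -2.199, 0.003]
wrist_force: [-0.6, -0.0, -4.3]
width: 0.5
[-1.79894575e-01  7.64234589e-02  2.06689317e+00  2.04317653e-03
  1.00424681e+00 -1.64994167e-01]
cam in tool [ 0.079 -0.    -0.143]
0.0 1421 -0.045 [-0.0221  0.0231]
0.006 2616 -0.045 [-0.0291  0.0278]
0.012 1209 -0.045 [-0.0193  0.0205]
0.018 1231 -0.0422 [-0.019   0.0198]
0.024 1292 -0.0424 [-0.0189  0.0198]
0.03 1357 -0.0423 [-0.0189  0.0199]
0.036 1420 -0.0423 [-0.0191  0.0197]
0.042 1484 -0.0421 [-0.019   0.0199]
0.048 2174 -0.0417 [-0.0185  0.0195]
0.054 546 -0.0279 [-0.0072  0.0083]
0.06 579 -0.0276 [-0.0071  0.0081]
0.066 603 -0.0281 [-0.007  0.008]
0.072 637 -0.0284 [-0.0073  0.0084]
0.078 670 -0.0281 [-0.0072  0.0082]
0.084 149 -0.028 [-0.0067  0.0078]
0.09 0  
drum end [0.0496915 0.0532202]
journal end [0.0835338  0.08526779]
upright 526 ((0.5476384162902832, -0.06727010756731033), (0.014809881336987019, 0.015188531018793583), 89.40361785888672)
upright 1895 ((0.5220279693603516, 0.062365151941776276), (0.009612168185412884, 0.07023078948259354), 88.97315216064453)
d(mm) [65.8 10.9 -2.5] rotvec deg [-0.2 -0.1  0.2]
```

View pics/w4.png

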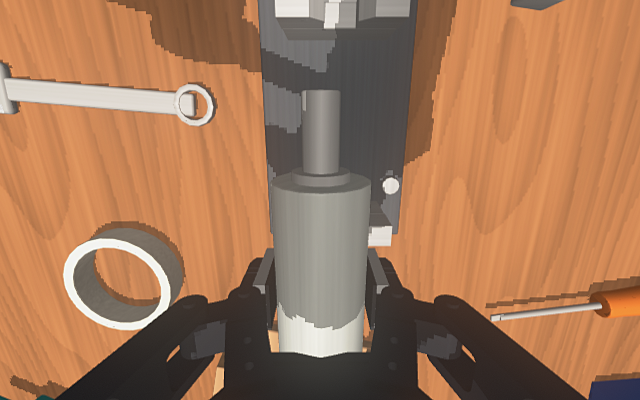

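The roller is held level, with its far journal end at (320,92). The fixture's clamp-side upright is at the top edge, (330,12). The roller centre sits about 2 mm towards tool -x. Next I'll go over the cradle.

```bash
python3 -m inch '[{"dx":0.02,"dy":0.004,"dz":0,"ax":0,"ay":0,"az":0,"fingers":-1},{"dx":0.045,"dy":0.008,"dz":0,"ax":0,"ay":0,"az":0,"fingers":-1},{"dx":0.06,"dy":0.0105,"dz":0,"ax":-0.2,"ay":0,"az":0.2,"fingers":-1},{"dx":0.068,"dy":0.0105,"dz":0,"ax":-0.2,"ay":0,"az":0.2,"fingers":-1},{"dx":0.068,"dy":0.0105,"dz":0,"ax":-0.2,"ay":0,"az":0.2,"fingers":-1},{"dx":0.068,"dy":0.0105,"dz":0,"ax":-0.2,"ay":0,"az":0.2,"fingers":-1}]' 70
python3 - <<'E'
from h import *
s=bot.read_state()
V=np.array(bot.get_calibration("wrist")["view"]); cp=-V[:3,:3].T@V[:3,3]
T=s["tool_pos"];C=R.from_rotvec(s["tcp_rot"])
img,W=cloud("wrist"); cv2.imwrite("pics/w5.png",img)
for cam in("scene","top"):
    i2,W2=cloud(cam); cv2.imwrite(f"pics/{cam}5.png",i2)
    Q=W2[np.linalg.norm(W2-cp,axis=-1)<.04]; print(cam,"near cam",len(Q), Q.mean(0).round(3) if len(Q) else'')
    m=(abs(W2[...,0]-.521)<.05)&(W2[...,2]>.066)&(W2[...,2]<.078)&(W2[...,1]<.11)&(W2[...,1]>-.1)
L=C.inv().apply((W-T).reshape(-1,3)).reshape(400,640,3); a,b,c=np.moveaxis(L,-1,0)
k=(abs(b)<.03)&(c<-.0)&(c>-.045)&(a>.06)&(a<.1); P=W[k&(c<-.018)]; print("journal",len(P),np.percentile(P,[2,50,98],axis=0).round(4))
x,y,z=np.moveaxis(W,-1,0)
m=(abs(x-.521)<.05)&(z>.068)&(z<.078)&(y>.04)&(y<.1)
P=W[m]; print("upright",len(P),cv2.minAreaRect(P[:,:2].astype(np.float32)),np.median(P[:,2]))
for side in (x<.521,x>.521):
    P=W[m&side]; print(cv2.minAreaRect(P[:,:2].astype(np.float32)))
cv2.imwrite("pics/c5.png",np.hstack([cv2.resize(img[0:200,220:420],(390,390)),cv2.resize(i2[140:200,190:300],(400,218))[:218].copy() if 0 else cv2.resize(cv2.imread("pics/scene5.png")[200:310,310:450],(400,390))]))
E
```

```text
time: 8.88
tool_pos: [0.5206, -0.0003, 0.1075]
tcp_rot: [-2.242, -2.198, -0.001]
wrist_force: [0.1, 0.1, -4.7]
width: 0.497
scene near cam 0 
top near cam 0 
journal 2704 [[0.5145 0.0602 0.1266]
 [0.522  0.0736 0.1323]
 [0.5295 0.0855 0.1344]]
upright 1815 ((0.5216044783592224, 0.06602946668863297), (0.013937783427536488, 0.07014298439025879), 89.33158874511719) 0.07207055834457846
((0.4978667199611664, 0.06630240380764008), (0.013913837261497974, 0.022622112184762955), 88.9714584350586)
((0.5454648733139038, 0.06577933579683304), (0.013893406838178635, 0.022484082728624344), 89.62203216552734)
```

View pics/c5.png

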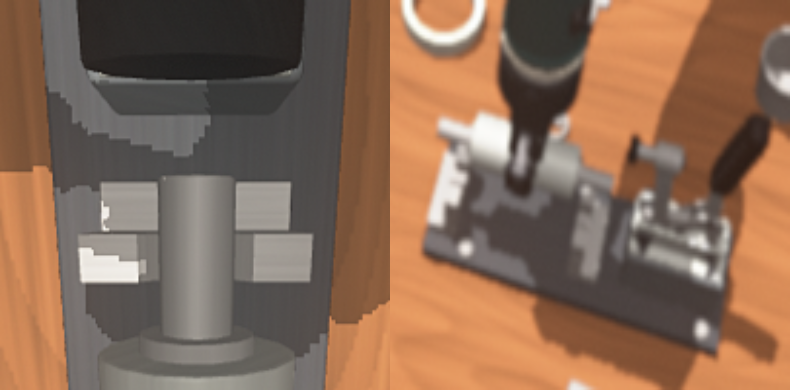

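The wrist crop shows the journal nearly centred over the slot at (197,230), and the scene shows no camera body that could hit the foot. I'll correct +2 mm along the axis and lower.

```bash
python3 -m inch '[{"dx":0.002,"dy":-0.0004,"dz":0.01,"ax":0,"ay":0,"az":0,"fingers":-1},{"dx":0.002,"dy":-0.0004,"dz":0.025,"ax":0,"ay":0,"az":0,"fingers":-1},{"dx":0.002,"dy":-0.0004,"dz":0.04,"ax":0,"ay":0,"az":0,"fingers":-1},{"dx":0.002,"dy":-0.0004,"dz":0.05,"ax":0,"ay":0,"az":0,"fingers":-1},{"dx":0.002,"dy":-0.0004,"dz":0.056,"ax":0,"ay":0,"az":0,"fingers":-1},{"dx":0.002,"dy":-0.0004,"dz":0.058,"ax":0,"ay":0,"az":0,"fingers":-1},{"dx":0.002,"dy":-0.0004,"dz":0.058,"ax":0,"ay":0,"az":0,"fingers":-1}]' 70
python3 -m inch '[{"dx":0,"dy":0,"dz":0.003,"ax":0,"ay":0,"az":0,"fingers":-1},{"dx":0,"dy":0,"dz":0.006,"ax":0,"ay":0,"az":0,"fingers":-1},{"dx":0,"dy":0,"dz":0.008,"ax":0,"ay":0,"az":0,"fingers":-1},{"dx":0,"dy":0,"dz":0.008,"ax":0,"ay":0,"az":0,"fingers":-1}]' 70
```

```text
time: 9.9
tool_pos: [0.5206, 0.0018, 0.0497]
tcp_rot: [-2.243, -2.198, -0.001]
wrist_force: [0.1, -0.4, -3.6]
width: 0.493
time: 10.4
tool_pos: [0.5203, 0.0018, 0.0415]
tcp_rot: [-2.243, -2.198, -0.001]
wrist_force: [-0.2, -0.7, -4.5]
width: 0.494
```

Free so far. I'll continue in small steps until the force shows contact.

```bash
python3 -m inch '[{"dx":0,"dy":0,"dz":0.0015,"ax":0,"ay":0,"az":0,"fingers":-1},{"dx":0,"dy":0,"dz":0.003,"ax":0,"ay":0,"az":0,"fingers":-1},{"dx":0,"dy":0,"dz":0.003,"ax":0,"ay":0,"az":0,"fingers":-1}]' 70
python3 -m inch '[{"dx":0,"dy":0,"dz":0.001,"ax":0,"ay":0,"az":0,"fingers":-1},{"dx":0,"dy":0,"dz":0.0015,"ax":0,"ay":0,"az":0,"fingers":-1},{"dx":0,"dy":0,"dz":0.0015,"ax":0,"ay":0,"az":0,"fingers":-1}]' 70
```

```text
time: 10.78
tool_pos: [0.5201, 0.0018, 0.0383]
tcp_rot: [-2.243, -2.197, -0.0]
wrist_force: [-0.6, 0.4, -4.3]
width: 0.493
time: 11.15
tool_pos: [0.5203, 0.0018, 0.038]
tcp_rot: [-2.243, -2.197, -0.001]
wrist_force: [-3.8, 0.2, 5.0]
width: 0.493
```

Contact came at TCP z 0.038, which puts the axis at 0.056 using the 18 mm offset measured at the grasp, so it is seated. I'll release and look.

```bash
python3 -m inch '[{"dx":0,"dy":0,"dz":0,"ax":0,"ay":0,"az":0,"fingers":0.2},{"dx":0,"dy":0,"dz":0,"ax":0,"ay":0,"az":0,"fingers":0.6},{"dx":0,"dy":0,"dz":0,"ax":0,"ay":0,"az":0,"fingers":0.6},{"dx":0,"dy":0,"dz":-0.015,"ax":0,"ay":0,"az":0,"fingers":0.6},{"dx":0,"dy":0,"dz":-0.05,"ax":0,"ay":0,"az":0,"fingers":0.6},{"dx":0,"dy":0,"dz":-0.09,"ax":0,"ay":0,"az":0,"fingers":0.6},{"dx":0,"dy":0,"dz":-0.12,"ax":0,"ay":0,"az":0,"fingers":0.6},{"dx":-0.03,"dy":0,"dz":-0.17,"ax":0,"ay":0,"az":0,"fingers":0.6},{"dx":-0.04,"dy":0,"dz":-0.2,"ax":0,"ay":0,"az":0,"fingers":0.6},{"dx":-0.04,"dy":0,"dz":-0.2,"ax":0,"ay":0,"az":0,"fingers":0.6}]' 70
python3 - <<'E'
from h import *
img,W=cloud("wrist"); cv2.imwrite("pics/w6.png",img)
x,y,z=np.moveaxis(W,-1,0)
for n,lo,hi in (("journal-",-.088,-.058),("drum-",-.045,-.01),("drum+",.01,.045),("journal+",.058,.088)):
    m=(abs(x-.521)<.012)&(y>lo)&(y<hi)&(z>.05)&(z<.09); P=W[m]; print(n,len(P),np.percentile(P[:,2],[90,98]).round(4) if len(P) else '')
m=(abs(x-.521)<.03)&(y>-.1)&(y<.1)&(z>.058)&(z<.085)
P=W[m&(abs(x-.521)<.008)]; print("y range",np.percentile(P[:,1],[.5,99.5]))
P=W[(abs(x-.521)<.022)&(abs(y)<.05)&(z>.066)]; print(axis_fit(P))
for t in ("clamp_handle","clamp_foot"):
    for mm in bot.masks_of("wrist",t)[:2]:
        w=W[mm["region"]]; print(t,mm["p"],mm["box"],np.nanpercentile(w,[5,50,95],axis=0).round(3).tolist())
# handle grip: points above z .2
P=W[(z>.205)&(abs(x-.525)<.06)&(y>.12)&(y<.3)]; print("grip",len(P),np.percentile(P,[2,50,98],axis=0).round(3).tolist() if len(P) else '')
E
```

```text
time: 12.4
tool_pos: [0.522, -0.0394, 0.2426]
tcp_rot: [2.242, 2.194, 0.008]
wrist_force: [-0.2, -0.5, -1.8]
width: 0.802
journal- 404 [0.064  0.0668]
drum- 719 [0.0756 0.0762]
drum+ 836 [0.0758 0.0766]
journal+ 603 [0.0627 0.0653]
y range [-0.08420678  0.0882119 ]
(array([5.195e-01, 4.000e-04]), np.float32(-87.2), np.float64(0.0962))
clamp_foot 0.57 [295.0, 0.0, 334.1, 18.5] [[0.511, 0.093, 0.179], [0.52, 0.094, 0.191], [0.53, 0.098, 0.194]]
grip 0
```

View pics/w6.png

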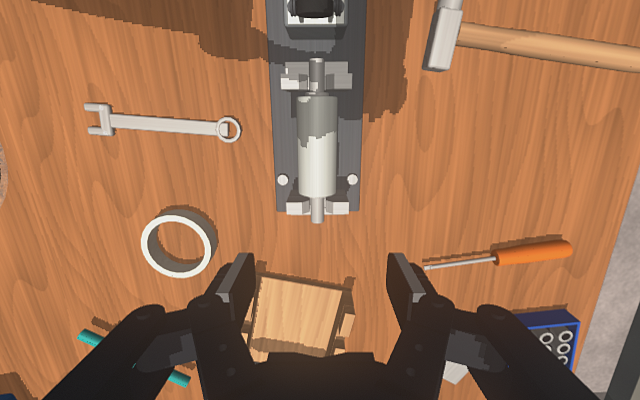

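The roller rests level in both slots at (318,140): journals top at z 0.064 as expected, centre y ≈ 0.002. Next I'll measure the handle and approach it with shut fingers.

Run:
```python
from h import *
for cam in ("top","scene"):
    W=np.load(cam+".npz")["W"]; x,y,z=np.moveaxis(W,-1,0)
    P=W[(z>.2)&(z<.29)&(abs(x-.524)<.05)&(y>.13)&(y<.24)]
    for lo in (.2,.215,.23,.245,.26):
        Q=P[(P[:,2]>lo)&(P[:,2]<lo+.015)]; print(cam,lo,len(Q),np.percentile(Q,[5,50,95],axis=0)[:,:2].round(3).tolist() if len(Q) else '')
go([.5245,.145,.31],-1.1); go([.5245,.145,.243],-1.1)
```

```text
top 0.2 34 [[0.512, 0.132], [0.519, 0.17], [0.534, 0.184]]
top 0.215 27 [[0.511, 0.171], [0.52, 0.174], [0.536, 0.184]]
top 0.23 32 [[0.511, 0.175], [0.517, 0.177], [0.534, 0.192]]
top 0.245 31 [[0.511, 0.178], [0.519, 0.18], [0.533, 0.196]]
top 0.26 63 [[0.513, 0.182], [0.522, 0.189], [0.534, 0.198]]
scene 0.2 47 [[0.517, 0.137], [0.533, 0.176], [0.536, 0.191]]
scene 0.215 42 [[0.516, 0.175], [0.534, 0.18], [0.537, 0.195]]
scene 0.23 41 [[0.519, 0.179], [0.535, 0.184], [0.537, 0.199]]
scene 0.245 47 [[0.514, 0.182], [0.534, 0.186], [0.536, 0.2]]
scene 0.26 72 [[0.514, 0.186], [0.526, 0.193], [0.535, 0.202]]
d(mm) [183.3   1.7 -72.6] rotvec deg [-0.2 -0.1 -0.1]
d(mm) [183.2   1.9  -5.6] rotvec deg [-0.2 -0.1 -0.1]
```

```bash
python3 -m inch '[{"dx":0,"dy":0,"dz":-0.05,"ax":0,"ay":0,"az":0,"fingers":-1},{"dx":0.04,"dy":0,"dz":-0.073,"ax":0,"ay":0,"az":0,"fingers":-1},{"dx":0.09,"dy":0.001,"dz":-0.073,"ax":0,"ay":0,"az":0,"fingers":-1},{"dx":0.14,"dy":0.002,"dz":-0.073,"ax":0,"ay":0,"az":0,"fingers":-1},{"dx":0.175,"dy":0.002,"dz":-0.073,"ax":-0.2,"ay":0,"az":0,"fingers":-1},{"dx":0.183,"dy":0.002,"dz":-0.06,"ax":-0.2,"ay":0,"az":0,"fingers":-1},{"dx":0.183,"dy":0.002,"dz":-0.03,"ax":-0.2,"ay":0,"az":0,"fingers":-1},{"dx":0.183,"dy":0.002,"dz":-0.006,"ax":-0.2,"ay":0,"az":0,"fingers":-1},{"dx":0.183,"dy":0.002,"dz":-0.006,"ax":-0.2,"ay":0,"az":0,"fingers":-1}]' 40
python3 - <<'E'
from h import *
s=bot.read_state(); print(s["wrist_force"],s["q"],s["width"])
go([.5245,.171,.241],-1.1)
E
```

```text
time: 13.68
tool_pos: [0.5218, 0.1437, 0.2388]
tcp_rot: [-2.241, -2.195, 0.009]
wrist_force: [0.4, -0.3, 0.2]
width: 0.0
[ 0.42346428 -0.27640069  0.2364927 ] [2.21860989e-01 1.05252026e-02 1.87619932e+00 1.24436005e-03
 1.26205895e+00 2.42017260e-01] 0.0002501813590788522
d(mm) [27.4  2.1 -2.2] rotvec deg [-0.4  0.  -0.1]
```

```bash
python3 -m inch '[{"dx":0.01,"dy":0.001,"dz":-0.001,"ax":0,"ay":0,"az":0,"fingers":-1},{"dx":0.02,"dy":0.002,"dz":-0.002,"ax":0,"ay":0,"az":0,"fingers":-1},{"dx":0.025,"dy":0.002,"dz":-0.002,"ax":0,"ay":0,"az":0,"fingers":-1},{"dx":0.03,"dy":0.002,"dz":-0.002,"ax":0,"ay":0,"az":0,"fingers":-1},{"dx":0.036,"dy":0.002,"dz":-0.001,"ax":0,"ay":0,"az":0,"fingers":-1},{"dx":0.042,"dy":0.002,"dz":-0.001,"ax":0,"ay":0,"az":0,"fingers":-1},{"dx":0.048,"dy":0.002,"dz":0,"ax":0,"ay":0,"az":0,"fingers":-1},{"dx":0.054,"dy":0.002,"dz":0.002,"ax":0,"ay":0,"az":0,"fingers":-1},{"dx":0.06,"dy":0.002,"dz":0.004,"ax":0,"ay":0,"az":0,"fingers":-1}]' 40
python3 - <<'E'
from h import *
img,W=cloud("scene"); x,y,z=np.moveaxis(W,-1,0)
print(bot.read_state()["wrist_force"])
cv2.imwrite("pics/s7.png",cv2.resize(img[200:310,330:470],(760,597)))
go([.525,.216,.230],-1.1)
E
```

```text
time: 14.8
tool_pos: [0.5253, 0.2041, 0.2352]
tcp_rot: [-2.241, -2.195, 0.007]
wrist_force: [0.5, -3.1, 5.4]
width: -0.001
[ 1.22812629 -1.23531865  2.98356007]
d(mm) [11.2 -0.3  4.8] rotvec deg [-0.4 -0.  -0.1]
```

View pics/s7.png

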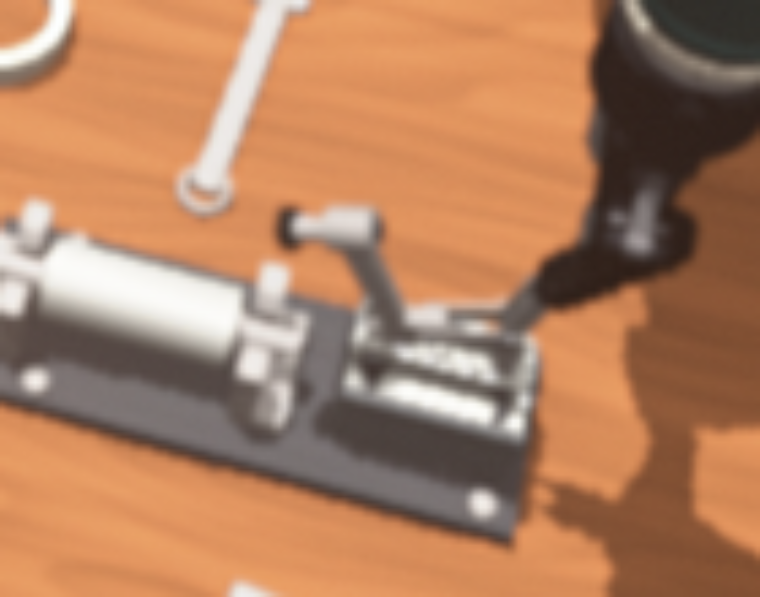

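The grip at (600,250) follows the fingers and the bar swings over, with a force of about 5 N. I'll continue.

```bash
python3 -m inch '[{"dx":0.006,"dy":0,"dz":0.002,"ax":0,"ay":0,"az":0,"fingers":-1},{"dx":0.011,"dy":0,"dz":0.005,"ax":0,"ay":0,"az":0,"fingers":-1},{"dx":0.016,"dy":0,"dz":0.01,"ax":0,"ay":0,"az":0,"fingers":-1},{"dx":0.02,"dy":0,"dz":0.016,"ax":0,"ay":0,"az":0,"fingers":-1},{"dx":0.023,"dy":0,"dz":0.022,"ax":0,"ay":0,"az":0,"fingers":-1},{"dx":0.025,"dy":0,"dz":0.028,"ax":0,"ay":0,"az":0,"fingers":-1},{"dx":0.027,"dy":0,"dz":0.034,"ax":0,"ay":0,"az":0,"fingers":-1},{"dx":0.028,"dy":0,"dz":0.04,"ax":0,"ay":0,"az":0,"fingers":-1}]' 40
python3 -m inch '[{"dx":0.001,"dy":0,"dz":0.005,"ax":0,"ay":0,"az":0,"fingers":-1},{"dx":0.002,"dy":0,"dz":0.01,"ax":0,"ay":0,"az":0,"fingers":-1},{"dx":0.003,"dy":0,"dz":0.014,"ax":0,"ay":0,"az":0,"fingers":-1},{"dx":0.003,"dy":0,"dz":0.018,"ax":0,"ay":0,"az":0,"fingers":-1}]' 40
python3 - <<'E'
from h import *
print(bot.read_state()["wrist_force"])
go([.526,.241,.147],-1.1)
E
```

```text
time: 15.85
tool_pos: [0.5255, 0.2319, 0.1943]
tcp_rot: [-2.241, -2.196, 0.01]
wrist_force: [0.7, -6.4, 3.6]
width: 0.001
time: 16.35
tool_pos: [0.5256, 0.2358, 0.1765]
tcp_rot: [-2.241, -2.195, 0.007]
wrist_force: [0.6, -1.3, 6.4]
width: -0.004
[ 0.60047373 -1.34294652  6.37410566]
d(mm) [ 5.2  0.5 29.5] rotvec deg [-0.4  0.  -0.1]
```

```bash
python3 -m inch '[{"dx":0.001,"dy":0,"dz":0.004,"ax":0,"ay":0,"az":0,"fingers":-1},{"dx":0.001,"dy":0,"dz":0.008,"ax":0,"ay":0,"az":0,"fingers":-1},{"dx":0.002,"dy":0,"dz":0.012,"ax":0,"ay":0,"az":0,"fingers":-1},{"dx":0.003,"dy":0,"dz":0.016,"ax":0,"ay":0,"az":0,"fingers":-1},{"dx":0.004,"dy":0,"dz":0.02,"ax":0,"ay":0,"az":0,"fingers":-1},{"dx":0.004,"dy":0,"dz":0.024,"ax":0,"ay":0,"az":0,"fingers":-1}]' 40
python3 -m inch '[{"dx":0.001,"dy":0,"dz":0.003,"ax":0,"ay":0,"az":0,"fingers":-1},{"dx":0.001,"dy":0,"dz":0.006,"ax":0,"ay":0,"az":0,"fingers":-1},{"dx":0.001,"dy":0,"dz":0.009,"ax":0,"ay":0,"az":0,"fingers":-1},{"dx":0.001,"dy":0,"dz":0.011,"ax":0,"ay":0,"az":0,"fingers":-1},{"dx":0.001,"dy":0,"dz":0.011,"ax":0,"ay":0,"az":0,"fingers":-1}]' 40
```

```text
time: 17.1
tool_pos: [0.5258, 0.2417, 0.1538]
tcp_rot: [-2.24, -2.194, 0.002]
wrist_force: [-0.5, 2.2, 7.2]
width: -0.0
time: 17.73
tool_pos: [0.5252, 0.2426, 0.1419]
tcp_rot: [-2.239, -2.193, 0.004]
wrist_force: [-0.5, 0.0, 0.9]
width: 0.002
```

The force dropped from 7 N to 1 N, so the clamp has snapped over. I'll retreat upward and check.

```bash
python3 -m inch '[{"dx":0,"dy":0,"dz":-0.03,"ax":0,"ay":0,"az":0,"fingers":-1},{"dx":0,"dy":0,"dz":-0.08,"ax":0,"ay":0,"az":0,"fingers":-1},{"dx":-0.03,"dy":0,"dz":-0.13,"ax":0,"ay":0,"az":0,"fingers":-1},{"dx":-0.08,"dy":0,"dz":-0.17,"ax":0,"ay":0,"az":0,"fingers":-1},{"dx":-0.14,"dy":0,"dz":-0.18,"ax":0,"ay":0,"az":0,"fingers":-1},{"dx":-0.2,"dy":0,"dz":-0.18,"ax":0,"ay":0,"az":0,"fingers":-1},{"dx":-0.25,"dy":0,"dz":-0.18,"ax":0,"ay":0,"az":0,"fingers":-1},{"dx":-0.3,"dy":0,"dz":-0.18,"ax":0,"ay":0,"az":0,"fingers":-1},{"dx":-0.3,"dy":0,"dz":-0.18,"ax":0,"ay":0,"az":0,"fingers":-1}]' 40
python3 - <<'E'
from h import *
img,W=cloud("scene"); x,y,z=np.moveaxis(W,-1,0)
iw,Ww=cloud("wrist")
P=W[(abs(x-.525)<.03)&(y>.2)&(y<.3)&(z>.06)&(z<.28)]; print("handle scene",len(P),np.percentile(P,[2,50,98],axis=0).round(3).tolist())
x2,y2,z2=np.moveaxis(Ww,-1,0)
P=Ww[(abs(x2-.525)<.03)&(y2>.215)&(y2<.3)&(z2>.06)&(z2<.28)]; print("handle wrist",len(P),np.percentile(P,[2,50,98],axis=0).round(3).tolist() if len(P) else '')
for n,lo,hi in (("j-",-.088,-.062),("drum-",-.045,-.0),("j+",.062,.088)):
    m=(abs(x2-.521)<.01)&(y2>lo)&(y2<hi)&(z2>.05)&(z2<.12); P=Ww[m]; print(n,len(P),np.percentile(P[:,2],[50,90]).round(4) if len(P) else '')
for t in ("clamp_foot","spindle"):
  for m in bot.masks_of("scene",t)[:1]: print(t,m["p"],m["box"],np.nanmedian(W[m["region"]],0).round(3))
a=cv2.resize(img[190:310,230:470],(800,400)); b=cv2.resize(iw[0:200,160:480],(320,200))
cv2.imwrite("pics/s8.png",np.vstack([a,np.hstack([b,np.zeros((200,480,3),np.uint8)])]))
print(bot.read_state()["wrist_force"])
E
```

```text
time: 18.85
tool_pos: [0.5198, -0.0609, 0.3208]
tcp_rot: [-2.245, -2.188, 0.005]
wrist_force: [0.7, 0.2, 0.1]
width: 0.001
handle scene 367 [[0.513, 0.201, 0.071], [0.529, 0.236, 0.125], [0.551, 0.281, 0.131]]
handle wrist 0 
j- 190 [0.0627 0.0641]
drum- 540 [0.0769 0.0781]
j+ 341 [0.115  0.1163]
spindle 0.61 [239.9, 192.8, 274.3, 237.3] [ 0.468 -0.329  0.062]
[-0.03691931 -0.74739893  0.04026748]
```

View pics/s8.png

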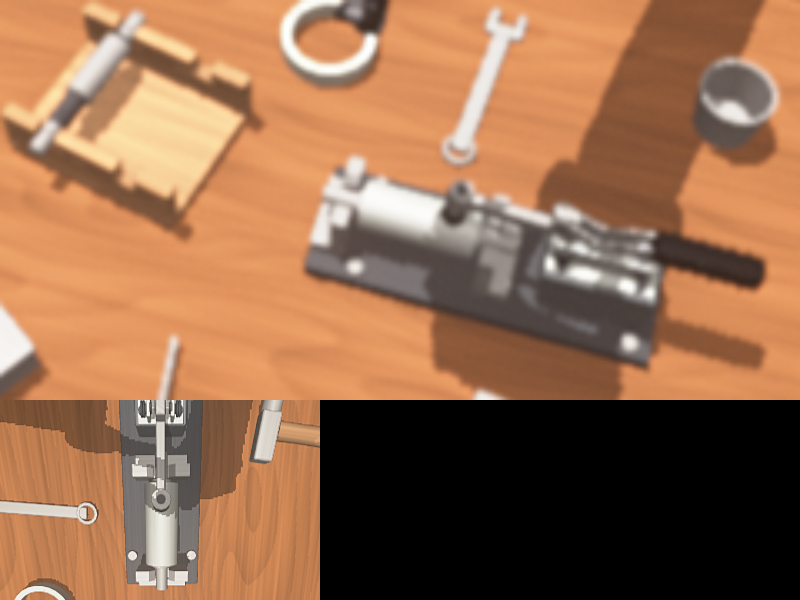

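The handle is level at (710,260), with its top at z ≈ 0.128. The foot is on the drum at (460,200), the spindle is still in the rack at (90,80), and the robot is clear. I'll hand the job in.

```bash
python3 -c "
from workcell import bot
print(bot.finish_job())"
```

```text
the job is handed in; nothing more can be done
None
```

The thick aluminium roller is seated in both slots of the fixture and locked under the clamp's foot. I handed the job in at about 19 s.

- **Seating:** I gripped the roller at mid-drum and lowered it until it touched the slot floors with about 10 N. After release the roller lay level. Journal tops measured 63–66 mm above the bench where 64 mm is expected. The drum top read 76 mm at first and 78 mm in the last check, against an expected 78 mm.
- **Clamp:** I pushed the handle over and down with shut fingers. The push force read about 8 N at most at the end of each move; I did not record it during the moves. It dropped from 7 N to 1 N when the clamp snapped past centre.
- **Last checks:** The handle is level, with its top at about 128 mm as it should be when locked. The foot sits on the drum, and the spindle lies where it was in the rack. The robot stood clear, with wrist force near zero.
- **Checks that fell short:** In the final images the network did not report the clamp foot, so I confirmed it by eye in the pictures. The clamp-side journal was hidden under the clamp bar then, so its height rests on the check just after release. The wrist camera did not see the handle, so its height comes from the scene camera alone.

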